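# Fit the grating insert under the slicer's spring clip

## Task

Fit the grating insert that lies in the vegetable slicer's runway: slide it along the runway to the spring clip, then hold the clip's tail right down with one fingertip while the other fingertip pushes the insert beneath the raised jaw, fully home against the end stops, and only then let go of the clip so that it clamps the insert. Everything is pushed or pressed with the fingers: the insert stays flat in the runway and is never lifted, and the other things on the worktop stay where they are.

Things in the scene. Friction and masses are not known exactly. Their poses are not given: they have to be found in the camera images.
- slicer: Vegetable slicer, fixed flat on the worktop, 238 x 112 mm. Origin: on its underside, below the clip's pin; x: pushing direction along the runway, z up. Runway top at z = 16 mm, x = -128 mm to the clip, 96 mm wide between rails (y = +-48 to 56 mm, tops z = 26 mm). Window in its middle at x = -43 to -1 mm, bridged by the insert. Deck behind the clip at z = 16 mm, grey handle end to x = 109 mm.
- end_stop (a point): Middle of the insert's end stops, at runway height, slicer x = -5 mm. The stops are the front faces of the two steel brackets that carry the clip's pin (y = +-28.5 to 34.5 mm, x = -5 to +6 mm, tops at z = 29 mm above the worktop). Home means that the insert's front edge meets them.
- insert: Grating insert, loose, flat in the runway with 2 mm play a side, 60 g: black plate with steel grating field, 38 mm (x) by 92 mm (y) by 5 mm. Origin: centre of the underside; x axis along the slicer's x, front edge at +19 mm, rear face at -19 mm. Starts at slicer x = -95 to -62 mm. Front edge hits the shut clip at slicer x = -34 mm; home is x = -24 mm.
- ridge (a point): Centre of the top of the insert's push ridge, 13 mm above the insert's underside (29 mm above the worktop). The ridge is 60 mm wide (y), 5 mm thick (x), flush with the insert's rear face; this point lies 2.5 mm in front of that face.
- clip (a joint): Angle (rad) of the spring clip, a steel rocker on a pin across the slicer at x = 0, z = 24 mm. 0 = shut (lip 0.5 mm above the runway, front of the lip at x = -15 mm), 0.32 = resting on the insert, above 0.40 the insert passes beneath the lip, 0.48 = tail right down at its limit. A spring shuts it; right down takes about 4 N at 28 mm from the pin, up to 8 N nearer to it.
- clip_tail (a point): On the upper face of the clip's thumb tail, 28 mm from the pin; moves with the clip. Tail: flat plate 44 mm wide, 5 to 46 mm from the pin on the far (+x) side. Shut, it slopes up away from the pin by 27 degrees, its tip 43 mm above the worktop; right down it is level, upper face 21.5 mm above the worktop. A fingertip can slide along it; one at the same height before the ridge meets the ridge.
- spare_insert: Bystander: spare insert of the same size with a plain steel field, lying on the worktop beyond the open end of the runway. Origin: centre of its underside.
- food_guard: Bystander: grey round food guard with a knob, 76 mm diameter, 47 mm high, beyond the handle end. Origin: centre of its underside.
- peeler: Bystander: green peeler 170 x 25 x 18 mm lying beside the slicer on its -y side. Origin: its underside's centre.
- glass: Bystander: drinking glass 81 mm diameter, 93 mm high, on the slicer's -y side. Origin: centre of its underside.
- mug: Bystander: spotted mug 82 x 114 x 91 mm, to the right. Origin: centre of its underside.
- honey_jar: Bystander: honey jar 71 mm diameter, 110 mm high, to the left. Origin: centre of its underside.

How it is judged:
On the way, in this order (a step that is already met when the one before it is completed fails the run):
1. a fingertip holds the clip's tail down while the insert is still in front of the jaw (value of joint clip above 0.39 rad and x of insert in the frame of slicer below -0.031 m and contact force between the fingers and slicer above 1 N), for 0.1 s.
2. with the clip still held down the insert is pushed home to the stops (x of insert in the frame of slicer between -0.0275 and -0.021 m and value of joint clip above 0.36 rad and contact force between the fingers and slicer above 1 N), for 0.1 s.
At the end, for the whole second after the job is handed in: The insert lies flat in the runway, home against the end stops (within 3.5 mm along the runway, square within 0.06 rad), at rest, and the clip has been let go and rests clamped on its front border (clip angle 0.24 to 0.39 rad) (x of insert in the frame of slicer between -0.0275 and -0.021 m and value of joint clip between 0.24 and 0.39 rad and z of insert in the frame of slicer between 0.0135 and 0.0185 m and angle between insert's own z axis and vertical below 0.08 rad and angle between the x axis of insert and the x axis of slicer, either way round below 0.06 rad and linear speed of insert below 0.01 m/s); the robot touches nothing.
It fails at once if the insert is lifted or tipped out of the runway (z of insert in the frame of slicer above 0.024 m or angle between insert's own z axis and vertical above 0.25 rad).
It fails at once if one of the other things on the worktop (spare insert, food guard, peeler, glass, mug, honey jar) is moved more than 20 mm (distance of any of spare_insert, food_guard, peeler, glass, mug, honey_jar from where it was at the start of the episode above 0.02 m).
It also fails if it takes over 46 s, if anything falls off the work surface, if the arm or the gripper's body presses on something with over 40 N, if the wrist force passes 120 N, or if a joint passes its speed limit or range.

## Robot

A 6-joint arm with a two-finger parallel gripper is mounted at the origin on a cart in front of the work surface, level with it; the furniture and walls round the work are solid. World frame = base frame: x ahead of the robot, y to its left, z up, the work surface at z = 0. Lengths are in m, angles in rad, forces in N, time in s.
With the tool pointing down it reaches from about 0.35 to 1 m from the base axis. Payload 7.1 kg.
Tool frame: the origin (TCP) lies at the very end of the fingers, on their centre line; the grasp point (between the pads) lies 19 mm behind it; z points along the fingers, y is the line along which they close (so a half turn about z gives the same grasp; the last joint's range is limited). The gripper opens to 85 mm and grips with 20 to 120 N. Pads are 22 mm wide; open, the fingers measure 114 mm over their backs; the gripper's body (76 mm by 85 mm) begins 54 mm behind the grasp point. The pads swing forward as they close: fully open they stand 13 mm farther back than shut.
Start: joints at [-1.177, 0.423, 1.63, -0, 1.089, -0.019], TCP at [0.251, -0.572, 0.231] pointing down, gripper open.
Joint ranges: [-3, 3], [-0.9, 2.11], [0.09, 2.58], [-1.31, 4.45], [0.11, 2.69], [-2.54, 2.54]. Speed limits (rad/s): [2.39, 2.39, 3.01, 3.14, 3.14, 3.14].

## Interface

Orientations are given as a 3x3 rotation matrix whose columns are the frame's x, y, z axes.
In Python, from rig import status, vision, bot, cut_out, landmark_of gives the robot as it stands.
- The arm moves only by the shell command python3 -m creep 'ROWS' [FORCE]. ROWS is JSON, a list of rows, each a list of 3 entries, a list of its own where there are three numbers: the shift along the tool's x, y, z in m, then the turn, a rotation vector about the tool's x, y, z in degrees, then the finger opening in m, from 0 to 0.0854. A call has exactly 10 rows; each row shifts and turns the commanded pose from where the row before left it, along the tool's axes as they then stand; what a row does not reach is not made up. A row lasts 1/12 s, in which the tool goes at most 41.7 mm and 7.16 degrees, less where a joint would pass 70% of its speed; a pose out of reach is approached as far as the arm can. A call with a gripper value outside its range is refused whole. The fingers move at their own pace and stop on an object; FORCE is the grip in N (left out, the last holds). Time passes only in rows, so rows that do not move let the fingers close, or fill a call up. It gives the time, the measured TCP pose, the force, the opening and the grip force at its end, in the units of the state.
- status.state(): the state, without advancing time (a new reading comes with each control period).
- vision.get_image(name): name is "scene" or "top"; returns a dict with "pixels" (400x640x3 uint8, red, green, blue), "K" (3x3 intrinsics, pixels), "R" (3x3) and "t" (3): a world point X has camera coordinates R X + t. Camera axes: x right, y down, z forward; pixel columns grow to the right and rows downward; lengths in m; the calibration is good to about 2 mm. A picture is of the moment at which its call begins. There is no depth.
- bot.job_done(): hands the job in; it is judged then, once.
Trained networks look in the newest picture that a camera, given by its name, has taken for a name from the list of things; names that differ only in an ending like _2 or _b are one class to them, and where a whole thing is asked for, a point or a joint stands for the part that bears it (a point fixed in the world has none). Each returns a list of dicts, best first, with "score" (0 to 1); they miss things now and then, are a little off and sometimes report something else, mostly with a low value. They report only what shows in the picture. A call takes as long as a camera call.
- cut_out(thing, camera): "mask" (400x640 bool, what is visible of it).
- landmark_of(thing, camera): "centre" ([x, y, z] in m, in world coordinates, good to about 4 mm: a listed point, or the origin of a listed thing).
The state is a dict: "clock": time; "joint_positions": joint angles; "qvel": joint speeds; "tau": joint torques, N m; "ee_pos": TCP position; "eef_rot": TCP orientation; "ft_force": force on the tool from outside, world axes, zero at the start; "moment": the same for the moment, N m; "width": finger opening in m; "finger_force": force on a finger pad.
Only numpy, scipy, OpenCV 4.12 (cv2) and the standard library are available. Lean on these libraries where they do the work, as an engineer would, in place of code of your own. Each camera call takes 0.05 s, during which the arm holds its last target. There are 200 camera calls.

## Working session

There is one attempt and no reset: what is moved stays moved. The work goes in short steps, Python scripts to look and compute and a shell command to move; the robot and the scene stay as the last step left them, time stands still between calls to the robot, and variables do not carry over. Pictures are saved under pics/ and viewed, at most 10 in all, crops included, and the job is handed in when it is done.

```bash
mkdir -p pics; python3 - <<'E'
from rig import status, vision, bot, cut_out, landmark_of
import cv2, numpy as np
for c in ("scene","top"):
    im=vision.get_image(c); cv2.imwrite(f"pics/{c}0.png",im["pixels"][:,:,::-1])
    print(c,np.round(im["K"],1).tolist(),np.round(im["R"],3).tolist(),np.round(im["t"],3).tolist())
    for n in ("slicer","end_stop","insert","ridge","clip_tail","food_guard","glass","peeler","mug","spare_insert","honey_jar"):
        print(n,[(round(d["score"],2),np.round(d["centre"],4).tolist()) for d in landmark_of(n,c)[:2]])
s=status.state();print(s)
E
```

```text
scene [[452.2, 0.0, 311.5], [0.0, 452.2, 211.3], [0.0, 0.0, 1.0]] [[-0.532, -0.847, 0.01], [-0.579, 0.355, -0.734], [0.618, -0.396, -0.679]] [0.284, 0.379, 1.359]
slicer [(0.94, [0.5039, -0.0108, -0.0003])]
end_stop [(0.67, [0.5048, -0.0221, 0.0166]), (0.54, [0.4828, -0.1011, 0.0145])]
insert [(0.71, [0.4826, -0.099, 0.0142])]
ridge [(0.61, [0.4732, -0.1162, 0.0292])]
clip_tail [(0.51, [0.5114, 0.0152, 0.0352]), (0.23, [0.577, 0.3806, 0.0018])]
food_guard [(0.8, [0.5577, 0.1307, -0.0001])]
glass [(0.61, [0.6635, 0.035, -0.0012])]
peeler [(0.6, [0.5832, -0.0669, -0.0021]), (0.46, [0.4824, -0.0985, 0.0141])]
mug [(0.36, [0.501, -0.0108, -0.0008])]
spare_insert [(0.66, [0.4834, -0.2139, -0.0031]), (0.4, [0.5042, -0.0116, 0.0009])]
honey_jar [(0.72, [0.5782, 0.382, 0.0012])]
top [[370.5, 0.0, 321.7], [0.0, 370.5, 205.1], [0.0, 0.0, 1.0]] [[0.023, -1.0, 0.004], [-0.982, -0.023, -0.188], [0.188, 0.001, -0.982]] [-0.036, 0.559, 1.04]
slicer [(0.73, [0.5066, -0.0143, 0.0008])]
end_stop [(0.96, [0.5013, -0.0158, 0.0145])]
insert [(0.95, [0.4871, -0.0994, 0.0184])]
ridge [(0.64, [0.4798, -0.11
[... 516 characters left out ...]
61565e+00, -1.89872472e-02]), 'qvel': array([ 5.31328395e-04, -2.63896197e-03,  1.78398848e-03, -1.70947353e-03,
       -7.48136055e-04, -9.84973047e-05]), 'tau': array([ 9.58634228e-04, -5.57346833e+01, -2.82145447e+01, -1.70589942e-04,
        1.07703483e-03, -1.44637198e-05]), 'ee_pos': array([ 0.2507723 , -0.57247052,  0.23131678]), 'eef_rot': array([[ 9.15997578e-01,  4.01183796e-01,  2.27673019e-06],
       [ 4.01183795e-01, -9.15997577e-01,  2.35583842e-05],
       [ 1.15367213e-05, -2.06660356e-05, -1.00000000e+00]]), 'ft_force': array([ 0.21288716, -0.07943092,  0.79636972]), 'moment': array([ 0.00610149, -0.01634258,  0.05003705]), 'finger_force': 0.0, 'width': 0.08504359605706786}
```

```bash
python3 - <<'E'
import cv2
a=cv2.imread("pics/top0.png")[110:310,220:480]; cv2.imwrite("pics/topc.png",cv2.resize(a,None,fx=3,fy=3,interpolation=3))
E
```

```text
(no output)
```

View pics/scene0.png

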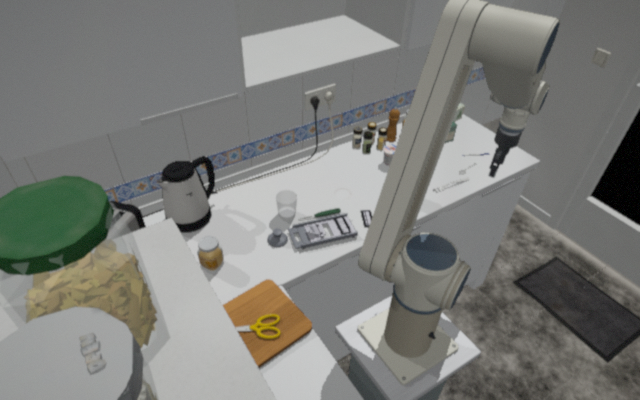

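View pics/topc.png

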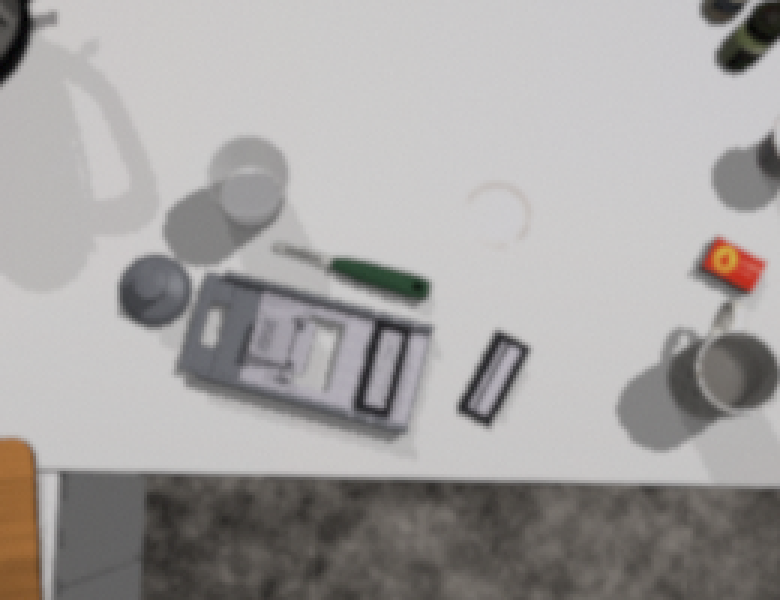

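The scene picture shows the slicer at about px (322,232) with the arm clear of it. In the top crop the slicer runs from the handle at (185,325) on the left to its open end at (420,380). The clip is at about (270,345) and the insert at (380,370). The food guard is at (153,290), the glass at (248,180), the peeler at (380,275) and the spare insert at (495,380), so the network landmarks are plausible. Next I'll fit the slicer pose by its outline.

```bash
cat > fit.py <<'E'
from rig import status, vision, cut_out, landmark_of
import cv2, numpy as np
from scipy.optimize import minimize
def proj(P,im): 
    c=P@np.array(im["R"]).T+im["t"]; p=c@np.array(im["K"]).T; return p[:,:2]/p[:,2:]
def hullmask(p,s=4):
    m=np.zeros((400*s,640*s),np.uint8); h=cv2.convexHull(np.round((p+.5)*s).astype(np.int32).reshape(-1,1,2)); cv2.fillConvexPoly(m,h,1); return m
box=np.array([[x,y,z] for x in(-.129,.109) for y in(-.056,.056) for z in(0,.026)])
def world(q,L):
    c,s=np.cos(q[2]),np.sin(q[2]); return L@np.array([[c,s,0],[-s,c,0],[0,0,1]])+[q[0],q[1],0]
E
python3 - <<'E'
from fit import *
ims={};ms={}
for c in("top","scene"):
    ims[c]=vision.get_image(c); m=cut_out("slicer",c)[0]["mask"].astype(np.uint8)
    n,l,st,_=cv2.connectedComponentsWithStats(m); k=1+st[1:,4].argmax(); ys,xs=np.where(l==k)
    pts=np.c_[xs,ys].astype(float); corners=np.concatenate([pts+[a,b] for a in(-.5,.5) for b in(-.5,.5)])
    ms[c]=hullmask(corners); print(c,st[k],len(pts))
def cost(q,cs):
    t=0
    for c in cs:
        h=hullmask(proj(world(q,box),ims[c])); t+=1-(h&ms[c]).sum()/(h|ms[c]).sum()
    return t
for cs in(("top",),("scene",),("top","scene")):
    r=minimize(cost,[.504,-.013,1.33],args=(cs,),method="Nelder-Mead",options=dict(initial_simplex=[[.504,-.013,1.33],[.514,-.013,1.33],[.504,-.003,1.33],[.504,-.013,1.40]]))
    print(cs,r.x.round(4),np.degrees(r.x[2]).round(2),round(r.fun,3))
E
```

```text
top [ 280  200   85   54 2212] 2212
scene [ 289  214   69   34 1224] 1224
('top',) [ 0.5036 -0.0139  1.3228] 75.79 0.04
('scene',) [ 0.503  -0.0146  1.3127] 75.21 0.07
('top', 'scene') [ 0.5032 -0.0137  1.3271] 76.04 0.111
```

```bash
python3 -m creep '[[[0.024,-0.0195,0],[0,0,0],0],[[0.024,-0.0195,0],[0,0,0],0],[[0.024,-0.0195,0],[0,0,0],0],[[0.024,-0.0195,0],[0,0,0],0],[[0.024,-0.0195,0],[0,0,0],0],[[0.024,-0.0195,0],[0,0,0],0],[[0.024,-0.0195,0],[0,0,0],0],[[0.024,-0.0195,0],[0,0,0],0],[[0.024,-0.0195,0],[0,0,0],0],[[0.024,-0.0195,0],[0,0,0],0]]' 40
python3 -m creep '[[[0.026,-0.021,0],[0,0,0],0],[[0.026,-0.021,0],[0,0,0],0],[[0.026,-0.021,0],[0,0,0],0],[[0.026,-0.021,0],[0,0,0],0],[[0.026,-0.021,0.01],[0,0,6.3],0],[[0,0,0.02],[0,0,6.3],0],[[0,0,0.02],[0,0,6.3],0],[[0,0,0.03],[0,0,6.3],0],[[0,0,0.03],[0,0,6.3],0],[[0,0,0.02],[0,0,6.3],0]]'
```

```text
clock: 2.23
ee_pos: [0.3929, -0.2963, 0.2315]
eef_rot: [[0.916, 0.401, 0.0], [0.401, -0.916, -0.0], [0.0, 0.0, -1.0]]
ft_force: [0.4, -0.3, 0.3]
width: 0.0
finger_force: 0.0
clock: 3.07
ee_pos: [0.4686, -0.1488, 0.0993]
eef_rot: [[0.968, -0.249, -0.001], [-0.249, -0.968, 0.0], [-0.002, -0.0, -1.0]]
ft_force: [-0.6, 0.4, 0.1]
width: -0.0001
finger_force: 0.0
```

```bash
python3 -m creep '[[[0,0,0.018],[0,0,0],0],[[0,0,0.018],[0,0,0],0],[[0,0,0.018],[0,0,0],0],[[0,0,0.012],[0,0,0],0],[[0,0,0.008],[0,0,0],0],[[0,0,0.004],[0,0,0],0],[[0,-0.005,0],[0,0,0],0],[[0,-0.005,0],[0,0,0],0],[[0,-0.005,0],[0,0,0],0],[[0,-0.005,0],[0,0,0],0]]'
python3 -m creep '[[[0,-0.004,0],[0,0,0],0],[[0,-0.004,0],[0,0,0],0],[[0,-0.004,0],[0,0,0],0],[[0,-0.004,0],[0,0,0],0],[[0,-0.004,0],[0,0,0],0],[[0,-0.004,0],[0,0,0],0],[[0,-0.004,0],[0,0,0],0],[[0,-0.003,0],[0,0,0],0],[[0,-0.002,0],[0,0,0],0],[[0,0,0],[0,0,0],0]]'
python3 - <<'E'
from fit import *
o=np.array([.504,-.0135]);u=np.array([.245,.970]);v=np.array([-.970,.245])
p=status.state()["ee_pos"][:2]-o;print("tcp",p@u,p@v)
for c in("top","scene"):
    im=vision.get_image(c);cv2.imwrite(f"pics/{c}1.png",im["pixels"][:,:,::-1])
    for n in("insert","ridge","clip_tail","end_stop"):
        for d in landmark_of(n,c)[:1]:
            q=np.array(d["centre"][:2])-o;print(c,n,round(d["score"],2),(q@u).round(4),(q@v).round(4),round(d["centre"][2],4))
a=cv2.imread("pics/top1.png")[180:270,260:380];b=cv2.imread("pics/scene1.png")[190:280,270:390]
cv2.imwrite("pics/c1.png",cv2.resize(np.vstack([a,b])[:,:],None,fx=3.3,fy=3.3,interpolation=2))
E
```

```text
clock: 3.9
ee_pos: [0.4749, -0.1294, 0.0241]
eef_rot: [[0.97, -0.244, 0.001], [-0.244, -0.97, -0.0], [0.001, 0.0, -1.0]]
ft_force: [0.4, 0.2, 0.9]
width: 0.0
finger_force: 0.0
clock: 4.73
ee_pos: [0.4824, -0.0975, 0.0233]
eef_rot: [[0.97, -0.244, -0.0], [-0.244, -0.97, 0.0], [-0.0, -0.0, -1.0]]
ft_force: [-0.3, 0.4, -0.1]
width: 0.0003
finger_force: 0.0
tcp -0.0867541626637212 0.00040878168028302337
top ridge 0.56 -0.0291 -0.0951 0.0036
top clip_tail 0.83 0.0264 -0.0024 0.0349
top end_stop 0.83 -0.0027 0.0002 0.0132
scene insert 0.49 -0.0586 0.0022 0.0158
scene ridge 0.62 -0.0767 -0.0002 0.0286
scene clip_tail 0.41 0.027 -0.0036 0.0347
scene end_stop 0.68 -0.0062 -0.0 0.015
```

View pics/c1.png

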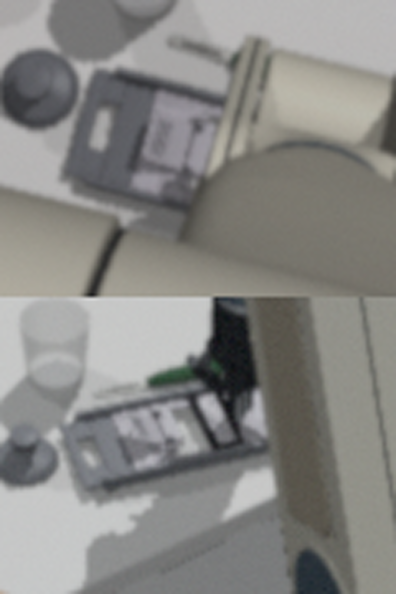

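The lower half of the picture (scene camera) shows the shut fingers right behind the insert, at crop px (235,400), and the networks put the insert at x ≈ -59 mm. I'll push it nearer to the clip and watch the force.

```bash
python3 -m creep '[[[0,-0.003,0],[0,0,0],0],[[0,-0.003,0],[0,0,0],0],[[0,-0.003,0],[0,0,0],0],[[0,-0.003,0],[0,0,0],0],[[0,-0.003,0],[0,0,0],0],[[0,-0.001,0],[0,0,0],0],[[0,-0.001,0],[0,0,0],0],[[0,0,0],[0,0,0],0],[[0,0,0],[0,0,0],0],[[0,0,0],[0,0,0],0]]'
python3 - <<'E'
from fit import *
o=np.array([.504,-.0135]);u=np.array([.245,.970]);v=np.array([-.970,.245])
p=status.state()["ee_pos"][:2]-o;print("tcp",p@u,p@v)
im=vision.get_image("scene");cv2.imwrite("pics/scene2.png",im["pixels"][:,:,::-1])
for n in("insert","ridge"):
    for d in landmark_of(n,"scene")[:1]:
        q=np.array(d["centre"][:2])-o;print(n,round(d["score"],2),(q@u).round(4),(q@v).round(4),round(d["centre"][2],4))
E
```

```text
clock: 6.07
ee_pos: [0.4864, -0.0814, 0.0233]
eef_rot: [[0.97, -0.244, 0.0], [-0.244, -0.97, 0.0], [0.0, -0.0, -1.0]]
ft_force: [0.0, -1.1, 0.4]
width: -0.0003
finger_force: 0.0
tcp -0.07017166024822036 0.00039303491036482476
insert 0.59 -0.0433 -0.0018 0.013
ridge 0.51 -0.0578 0.0034 0.0284
```

```bash
python3 -m creep '[[[0,-0.001,0],[0,0,0],0],[[0,-0.001,0],[0,0,0],0],[[0,-0.001,0],[0,0,0],0],[[0,-0.001,0],[0,0,0],0],[[0,-0.001,0],[0,0,0],0],[[0,-0.0005,0],[0,0,0],0],[[0,-0.0005,0],[0,0,0],0],[[0,0,0],[0,0,0],0],[[0,0,0],[0,0,0],0],[[0,0,0],[0,0,0],0]]'
python3 -m creep '[[[0,-0.0005,0],[0,0,0],0],[[0,-0.0005,0],[0,0,0],0],[[0,0,0],[0,0,0],0],[[0,0,0],[0,0,0],0],[[0,0,0],[0,0,0],0],[[0,0,0],[0,0,0],0],[[0,0,0],[0,0,0],0],[[0,0,0],[0,0,0],0],[[0,0,0],[0,0,0],0],[[0,0,0],[0,0,0],0]]'
```

```text
clock: 7.05
ee_pos: [0.4879, -0.0755, 0.0233]
eef_rot: [[0.97, -0.244, 0.0], [-0.244, -0.97, 0.0], [0.0, -0.0, -1.0]]
ft_force: [0.2, -0.6, -0.5]
width: 0.0001
finger_force: 0.0
clock: 7.88
ee_pos: [0.4882, -0.0746, 0.0233]
eef_rot: [[0.97, -0.244, 0.0], [-0.244, -0.97, 0.0], [0.0, -0.0, -1.0]]
ft_force: [-0.4, -0.3, -0.6]
width: 0.0001
finger_force: 0.0
```

```bash
python3 -m creep '[[[0,0.003,0],[0,0,0],0],[[0,0,-0.015],[0,0,0],0],[[0,0,-0.025],[0,0,0],0],[[0,0,-0.015],[0,0,0],0.078],[[0,-0.01,0],[0,0,0],0.078],[[0,-0.015,0],[0,0,0],0.078],[[0,-0.01,0],[0,0,0],0.078],[[0,-0.008,0],[0,0,0],0.078],[[0,0,0],[0,0,0],0.078],[[0,0,0],[0,0,0],0.078]]'
python3 -m creep '[[[0,0,0.01],[0,0,0],0.078],[[0,0,0.01],[0,0,0],0.078],[[0,0,0.01],[0,0,0],0.078],[[0,0,0.005],[0,0,0],0.078],[[0,0,0],[0,0,0],0.078],[[0,0,0],[0,0,0],0.078],[[0,0,0],[0,0,0],0.078],[[0,0,0],[0,0,0],0.078],[[0,0,0],[0,0,0],0.078],[[0,0,0],[0,0,0],0.078]]'
python3 - <<'E'
from fit import *
o=np.array([.504,-.0135]);u=np.array([.245,.970]);v=np.array([-.970,.245])
p=status.state()["ee_pos"][:2]-o;print("tcp",p@u,p@v)
im=vision.get_image("scene");b=im["pixels"][190:270,280:380,::-1]
cv2.imwrite("pics/s3.png",cv2.resize(b,None,fx=7,fy=7,interpolation=2))
for n in("insert","ridge","clip_tail"):
    for d in landmark_of(n,"scene")[:1]:
        q=np.array(d["centre"][:2])-o;print(n,round(d["score"],2),(q@u).round(4),(q@v).round(4),round(d["centre"][2],4))
P=np.array([[x,0,z] for x,z in((-.054,.029),(-.062,.047),(.016,.047),(.025,.047),(.046,.043))])
print((proj(world([.504,-.0135,1.323],P),im)-[280,190]).round(1)*7)
E
```

```text
clock: 8.72
ee_pos: [0.4976, -0.0353, 0.0777]
eef_rot: [[0.97, -0.243, -0.001], [-0.243, -0.97, 0.0], [-0.001, 0.0, -1.0]]
ft_force: [-0.2, -0.8, -0.1]
width: 0.0783
finger_force: 0.0
clock: 9.55
ee_pos: [0.4982, -0.0358, 0.0437]
eef_rot: [[0.97, -0.244, 0.001], [-0.244, -0.97, -0.0], [0.001, -0.0, -1.0]]
ft_force: [0.0, -0.4, -0.5]
width: 0.078
finger_force: 0.0
tcp -0.023073165586014324 0.00016155580795392633
insert 0.72 -0.0368 -0.0026 0.015
ridge 0.5 -0.0512 0.0002 0.0304
clip_tail 0.57 0.0308 -0.0017 0.0343
[[369.6 245. ]
 [385.7 217.7]
 [244.3 248.5]
 [227.5 252. ]
 [189.  266. ]]
```

View pics/s3.png

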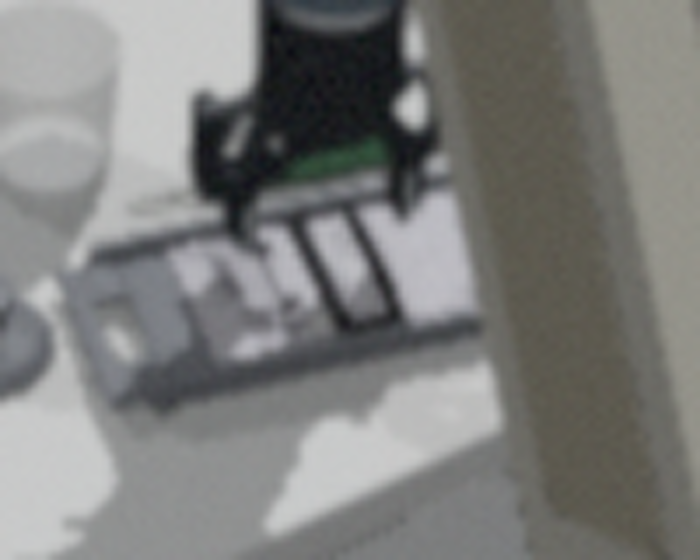

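The front fingertip stands over the clip's tail at (238,235) and the rear one behind the insert at (405,215), as predicted. Going down now.

```bash
python3 -m creep '[[[0,0,0.006],[0,0,0],0.078],[[0,0,0.006],[0,0,0],0.078],[[0,0,0.004],[0,0,0],0.078],[[0,0,0.002],[0,0,0],0.078],[[0,0,0.002],[0,0,0],0.078],[[0,0,0.002],[0,0,0],0.078],[[0,0,0],[0,0,0],0.078],[[0,0,0],[0,0,0],0.078],[[0,0,0],[0,0,0],0.078],[[0,0,0],[0,0,0],0.078]]'
python3 -m creep '[[[0,0,0.001],[0,0,0],0.078],[[0,0,0.001],[0,0,0],0.078],[[0,0,0.001],[0,0,0],0.078],[[0,0,0.001],[0,0,0],0.078],[[0,0,0.001],[0,0,0],0.078],[[0,0,0],[0,0,0],0.078],[[0,0,0],[0,0,0],0.078],[[0,0,0],[0,0,0],0.078],[[0,0,0],[0,0,0],0.078],[[0,0,0],[0,0,0],0.078]]'
```

```text
clock: 10.58
ee_pos: [0.4979, -0.0359, 0.0215]
eef_rot: [[0.97, -0.244, 0.0], [-0.244, -0.97, -0.0], [0.0, 0.0, -1.0]]
ft_force: [-0.8, -1.1, 1.3]
width: 0.078
finger_force: 0.7
clock: 11.42
ee_pos: [0.4981, -0.0358, 0.0164]
eef_rot: [[0.97, -0.244, 0.0], [-0.244, -0.97, -0.0], [0.0, -0.0, -1.0]]
ft_force: [0.6, 1.3, 3.0]
width: 0.0778
finger_force: 1.4
```

```bash
python3 -m creep '[[[0,0,0.001],[0,0,0],0.078],[[0,0,0.001],[0,0,0],0.078],[[0,0,0.001],[0,0,0],0.078],[[0,0,0],[0,0,0],0.078],[[0,0,0],[0,0,0],0.078],[[0,0,0],[0,0,0],0.078],[[0,0,0],[0,0,0],0.078],[[0,0,0],[0,0,0],0.078],[[0,0,0],[0,0,0],0.078],[[0,0,0],[0,0,0],0.078]]'
python3 -m creep '[[[0,0,0.001],[0,0,0],0.078],[[0,0,0.0005],[0,0,0],0.078],[[0,0,0],[0,0,0],0.078],[[0,0,0],[0,0,0],0.078],[[0,0,0],[0,0,0],0.078],[[0,0,0],[0,0,0],0.078],[[0,0,0],[0,0,0],0.078],[[0,0,0],[0,0,0],0.078],[[0,0,0],[0,0,0],0.078],[[0,0,0],[0,0,0],0.078]]'
```

```text
clock: 12.25
ee_pos: [0.4981, -0.0358, 0.0134]
eef_rot: [[0.97, -0.245, 0.0], [-0.245, -0.97, 0.0], [0.0, -0.0, -1.0]]
ft_force: [2.1, 2.3, 3.8]
width: 0.0783
finger_force: 1.9
clock: 13.08
ee_pos: [0.4981, -0.0358, 0.0119]
eef_rot: [[0.97, -0.244, 0.0], [-0.244, -0.97, -0.0], [0.0, -0.0, -1.0]]
ft_force: [3.5, 1.6, 5.0]
width: 0.0781
finger_force: 2.3
```

```bash
python3 -m creep '[[[0,0,0.0005],[0,0,0],0.078],[[0,0,0.0005],[0,0,0],0.078],[[0,0,0],[0,0,0],0.078],[[0,0,0],[0,0,0],0.078],[[0,0,0],[0,0,0],0.078],[[0,0,0],[0,0,0],0.078],[[0,0,0],[0,0,0],0.078],[[0,0,0],[0,0,0],0.078],[[0,0,0],[0,0,0],0.078],[[0,0,0],[0,0,0],0.078]]'
python3 - <<'E'
from fit import *
o=np.array([.504,-.0135]);u=np.array([.245,.970]);v=np.array([-.970,.245])
im=vision.get_image("scene");b=im["pixels"][190:270,280:380,::-1]
cv2.imwrite("pics/s4.png",cv2.resize(b,None,fx=7,fy=7,interpolation=2))
for n in("insert","ridge","clip_tail"):
    for d in landmark_of(n,"scene")[:1]:
        q=np.array(d["centre"][:2])-o;print(n,round(d["score"],2),(q@u).round(4),(q@v).round(4),round(d["centre"][2],4))
E
```

```text
clock: 13.92
ee_pos: [0.4981, -0.0359, 0.0111]
eef_rot: [[0.97, -0.244, 0.0], [-0.244, -0.97, -0.0], [0.0, -0.0, -1.0]]
ft_force: [2.1, 1.7, 8.9]
width: 0.0782
finger_force: 4.2
insert 0.51 -0.036 -0.0007 0.0118
ridge 0.49 -0.0536 0.0036 0.0313
clip_tail 0.48 0.0343 0.0005 0.0207
```

View pics/s4.png

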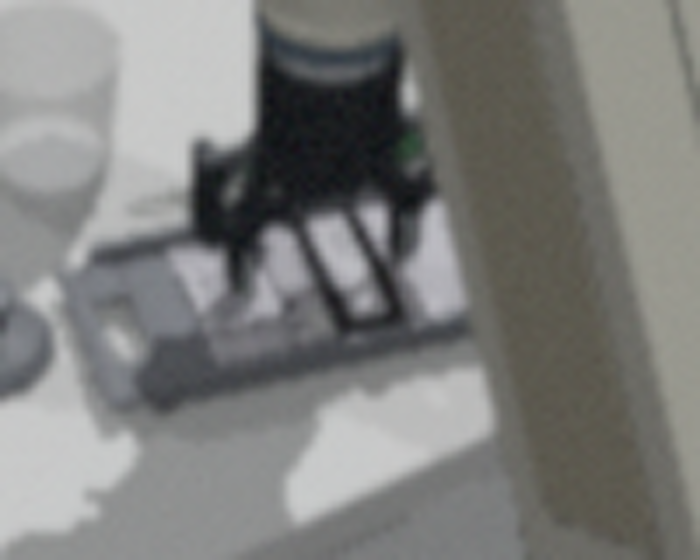

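The tail is level: the network puts it at z = 20.7 mm, and the force jumped to 8.9 N at the limit. The rear fingertip at (400,245) stands behind the insert, so I'll advance.

```bash
python3 -m creep '[[[0,-0.002,0],[0,0,0],0.078],[[0,-0.002,0],[0,0,0],0.078],[[0,-0.002,0],[0,0,0],0.078],[[0,-0.002,0],[0,0,0],0.078],[[0,-0.0015,0],[0,0,0],0.078],[[0,-0.0015,0],[0,0,0],0.078],[[0,-0.0015,0],[0,0,0],0.078],[[0,-0.0015,0],[0,0,0],0.078],[[0,0,0],[0,0,0],0.078],[[0,0,0],[0,0,0],0.078]]'
python3 - <<'E'
from fit import *
o=np.array([.504,-.0135]);u=np.array([.245,.970]);v=np.array([-.970,.245])
im=vision.get_image("scene")
for n in("insert","ridge","clip_tail"):
    for d in landmark_of(n,"scene")[:1]:
        q=np.array(d["centre"][:2])-o;print(n,round(d["score"],2),(q@u).round(4),(q@v).round(4),round(d["centre"][2],4))
E
```

```text
clock: 14.95
ee_pos: [0.5003, -0.0229, 0.0109]
eef_rot: [[0.97, -0.244, -0.002], [-0.244, -0.97, -0.001], [-0.002, 0.001, -1.0]]
ft_force: [-0.9, -4.8, 9.5]
width: 0.0781
finger_force: 4.9
insert 0.58 -0.0295 0.0013 0.0142
ridge 0.54 -0.0421 0.0025 0.0275
clip_tail 0.5 0.0295 0.0006 0.02
```

```bash
python3 -m creep '[[[0,-0.001,0],[0,0,0],0.078],[[0,-0.001,0],[0,0,0],0.078],[[0,-0.001,0],[0,0,0],0.078],[[0,-0.001,0],[0,0,0],0.078],[[0,0,0],[0,0,0],0.078],[[0,0,0],[0,0,0],0.078],[[0,0,0],[0,0,0],0.078],[[0,0,0],[0,0,0],0.078],[[0,0,0],[0,0,0],0.078],[[0,0,0],[0,0,0],0.078]]'
python3 -m creep '[[[0,-0.001,0],[0,0,0],0.078],[[0,-0.0005,0],[0,0,0],0.078],[[0,0,0],[0,0,0],0.078],[[0,0,0],[0,0,0],0.078],[[0,0,0],[0,0,0],0.078],[[0,0,0],[0,0,0],0.078],[[0,0,0],[0,0,0],0.078],[[0,0,0],[0,0,0],0.078],[[0,0,0],[0,0,0],0.078],[[0,0,0],[0,0,0],0.078]]'
```

```text
clock: 15.98
ee_pos: [0.5012, -0.0191, 0.0108]
eef_rot: [[0.97, -0.244, -0.002], [-0.244, -0.97, -0.001], [-0.002, 0.001, -1.0]]
ft_force: [-1.1, -4.8, 8.9]
width: 0.0784
finger_force: 4.7
clock: 16.82
ee_pos: [0.5015, -0.0177, 0.0108]
eef_rot: [[0.97, -0.244, -0.002], [-0.244, -0.97, -0.001], [-0.002, 0.001, -1.0]]
ft_force: [-1.4, -4.6, 9.3]
width: 0.0777
finger_force: 4.7
```

```bash
python3 -m creep '[[[0,-0.0005,0],[0,0,0],0.078],[[0,-0.0005,0],[0,0,0],0.078],[[0,0,0],[0,0,0],0.078],[[0,0,0],[0,0,0],0.078],[[0,0,0],[0,0,0],0.078],[[0,0,0],[0,0,0],0.078]
,[[0,0,0],[0,0,0],0.078],[[0,0,0],[0,0,0],0.078],[[0,0,0],[0,0,0],0.078],[[0,0,0],[0,0,0],0.078]]'
python3 -m creep '[[[0,-0.0005,0],[0,0,0],0.078],[[0,-0.0005,0],[0,0,0],0.078],[[0,0,0],[0,0,0],0.078],[[0,0,0],[0,0,0],0.078],[[0,0,0],[0,0,0],0.078],[[0,0,0],[0,0,0],0.078],[[0,0,0],[0,0,0],0.078],[[0,0,0],[0,0,0],0.078],[[0,0,0],[0,0,0],0.078],[[0,0,0],[0,0,0],0.078]]'
```

```text
clock: 17.65
ee_pos: [0.5017, -0.017, 0.0109]
eef_rot: [[0.97, -0.244, -0.002], [-0.244, -0.97, -0.001], [-0.002, 0.002, -1.0]]
ft_force: [-2.2, -8.1, 9.7]
width: 0.0778
finger_force: 6.2
clock: 18.48
ee_pos: [0.5018, -0.0168, 0.0109]
eef_rot: [[0.97, -0.243, -0.003], [-0.243, -0.97, -0.002], [-0.002, 0.002, -1.0]]
ft_force: [-2.6, -15.0, 10.1]
width: 0.078
finger_force: 9.6
```

The force rose to 15 N with no further travel, so the insert is home against the stops. I'll back off slightly, then let the clip up gently.

```bash
python3 -m creep '[[[0,0.001,0],[0,0,0],0.078],[[0,0.001,0],[0,0,0],0.078],[[0,0.001,0],[0,0,0],0.078],[[0,0,0],[0,0,0],0.078],[[0,0,0],[0,0,0],0.078],[[0,0,0],[0,0,0],0.078],[[0,0,0],[0,0,0],0.078],[[0,0,0],[0,0,0],0.078],[[0,0,0],[0,0,0],0.078],[[0,0,0],[0,0,0],0.078]]'
python3 - <<'E'
from fit import *
o=np.array([.504,-.0135]);u=np.array([.245,.970]);v=np.array([-.970,.245])
p=status.state()["ee_pos"][:2]-o;print("tcp",p@u,p@v)
im=vision.get_image("scene")
for n in("insert","ridge","clip_tail"):
    for d in landmark_of(n,"scene")[:1]:
        q=np.array(d["centre"][:2])-o;print(n,round(d["score"],2),(q@u).round(4),(q@v).round(4),round(d["centre"][2],4))
E
```

```text
clock: 19.32
ee_pos: [0.5017, -0.0177, 0.0108]
eef_rot: [[0.97, -0.244, -0.001], [-0.244, -0.97, 0.0], [-0.001, 0.0, -1.0]]
ft_force: [-0.6, 1.5, 9.0]
width: 0.078
finger_force: 4.1
tcp -0.004680539024360207 0.0012332297194107707
insert 0.53 -0.0267 -0.0017 0.0112
ridge 0.73 -0.0408 0.0036 0.0283
clip_tail 0.7 0.0315 -0.0003 0.0221
```

```bash
python3 -m creep '[[[0,0.0005,-0.001],[0,0,0],0.078],[[0,0,-0.002],[0,0,0],0.078],[[0,0,-0.002],[0,0,0],0.078],[[0,0,-0.003],[0,0,0],0.078],[[0,0,-0.004],[0,0,0],0.078],[[0,0,-0.006],[0,0,0],0.078],[[0,0,-0.01],[0,0,0],0.078],[[0,0,-0.015],[0,0,0],0.078],[[0,0,-0.02],[0,0,0],0.078],[[0,0,-0.02],[0,0,0],0.078]]'
python3 -m creep '[[[0,0,-0.03],[0,0,0],0.078],[[0,0.0,-0.03],[0,0,0],0.078],[[0,0.03,-0.02],[0,0,0],0.078],[[0,0.03,0],[0,0,0],0.078],[[0,0.03,0],[0,0,0],0.078],[[0,0.03,0],[0,0,0],0.078],[[0,0.03,0],[0,0,0],0.078],[[0,0.03,0],[0,0,0],0.078],[[0,0,0],[0,0,0],0.078],[[0,0,0],[0,0,0],0.078]]'
python3 - <<'E'
from fit import *
o=np.array([.504,-.0135]);u=np.array([.245,.970]);v=np.array([-.970,.245])
for c in("scene","top"):
    im=vision.get_image(c)
    for n in("insert","ridge","clip_tail"):
        for d in landmark_of(n,c)[:1]:
            q=np.array(d["centre"][:2])-o;print(c,n,round(d["score"],2),(q@u).round(4),(q@v).round(4),round(d["centre"][2],4))
    if c=="scene":cv2.imwrite("pics/s5.png",cv2.resize(im["pixels"][190:270,280:380,::-1],None,fx=7,fy=7,interpolation=2))
E
```

```text
clock: 20.35
ee_pos: [0.5018, -0.0184, 0.095]
eef_rot: [[0.97, -0.244, -0.001], [-0.244, -0.97, -0.0], [-0.001, 0.0, -1.0]]
ft_force: [0.8, 0.1, 0.2]
width: 0.0779
finger_force: 0.0
clock: 21.18
ee_pos: [0.4578, -0.1941, 0.1745]
eef_rot: [[0.969, -0.247, 0.0], [-0.247, -0.969, -0.0], [0.001, 0.0, -1.0]]
ft_force: [0.2, 0.4, -0.4]
width: 0.0784
finger_force: 0.0
scene insert 0.57 -0.0238 -0.001 0.0119
scene ridge 0.58 -0.04 0.005 0.03
scene clip_tail 0.64 0.0305 -0.0005 0.0242
top insert 0.72 -0.0247 -0.0053 0.0193
top ridge 0.86 -0.0391 0.0016 0.0279
top clip_tail 0.85 0.0306 0.0011 0.0257
```

View pics/s5.png

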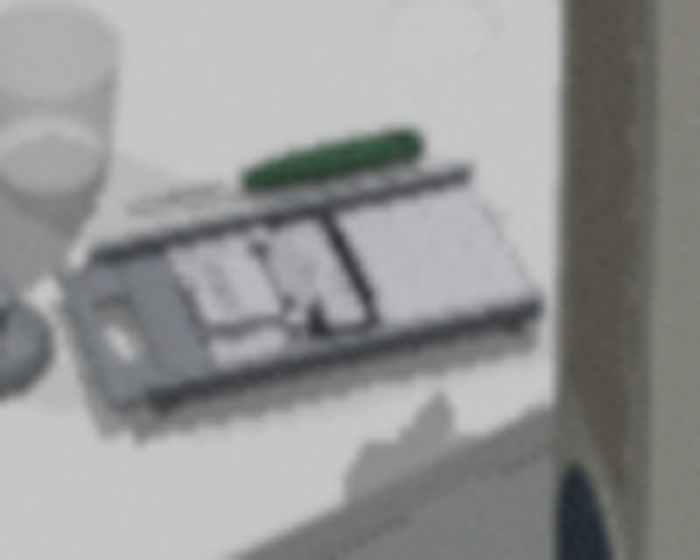

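The insert sits square at the clip: its rear bar runs from (330,215) to (372,320) and its front border is under the jaw. It measures x ≈ -24 mm, and the tail is at z ≈ 25 mm, which means clamped rather than shut (35 mm). The robot is clear, so I'm handing in.

```bash
python3 -c "
from rig import bot
print(bot.job_done())"
```

```text
the job is handed in; nothing more can be done
None
```

I handed the job in at about 21 s: the insert measured home against the end stops (x ≈ -24 mm), the clip was clamped on it and the robot was clear, but the hand-in returned no verdict.

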